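# Lock the banding wheel for trimming

### The arm

A 6-joint arm with a two-finger parallel gripper is mounted at the origin on the work surface. World frame = base frame: x ahead of the robot, y to its left, z up, the work surface at z = 0. Lengths are in m, angles in degrees, forces in N, time in s.
With the tool pointing down it reaches from about 0.3 to 1 m from the base axis. Payload 5.1 kg.
Tool frame: the origin (TCP) lies at the very end of the fingers, on their centre line; the grasp point (between the pads) lies 19 mm behind it; z points along the fingers, y is the line along which they close (so a half turn about z gives the same grasp; the last joint's range is limited). The gripper opens to 95 mm and grips with 3 to 60 N. Pads are 20 mm wide; open, the fingers measure 119 mm over their backs; the gripper's body (75 mm by 180 mm) begins 59 mm behind the grasp point.
Start: joints at [-4.733, 7.093, 94.555, -0, 78.352, -4.733], TCP at [0.65, -0, 0.215] pointing down, gripper open.
Joint ranges: [-149.61, 149.61], [-58.7, 133.49], [1.44, 155.28], [-77.14, 257.14], [18.33, 153.61], [-166.67, 166.67]. Speed limits (degrees/s): [147.25, 147.25, 180, 180, 180, 180].

### API

Orientations are given as [roll, pitch, yaw] about the fixed x, y, z axes, in that order (R = Rz(yaw) Ry(pitch) Rx(roll)).
In Python, from station import r, cams, spotter gives the robot as it stands. The module is installed in compiled form; this text tells all that it offers.
- The arm moves only by the shell command python3 -m handwheel 'ROWS' [OPENING] [FORCE]. ROWS is JSON, a list of rows, each a list of 2 entries, a list of its own where there are three numbers: the shift along the tool's x, y, z in units of 50 mm (1.0 is 50 mm), then the turn about the tool's z in units of 6 degrees (1.0 is 6 degrees). A call has 1 to 20 rows; each row is the pose to reach, as a shift and turn from the pose commanded when the call began, along the tool's axes at that moment; what a row does not reach only later rows make up. A row lasts 1/10 s, in which the tool goes at most 50 mm and 8.59 degrees, less where a joint would pass 70% of its speed; a pose out of reach is approached as far as the arm can. A call with a gripper value outside its range is refused whole. OPENING is the finger opening in mm, from 0 to 95.1, set as the call begins (- or left out, the last holds). The fingers move at their own pace and stop on an object; FORCE is the grip in N (left out, the last holds). Time passes only in rows, so rows that repeat a pose let the fingers close. It gives the time, the measured TCP pose, the force, the opening and the grip force at its end, in the units of the state.
- r.get_obs(): the state, without advancing time (a new reading comes with each control period).
- cams.grab_frame(name): name is "scene" or "side" or "wrist"; returns the picture (400x640x3 uint8, red, green, blue); there is no depth.
- cams.calibration(name): a dict with "mtx" (3x3 intrinsics, pixels), "view" (4x4, takes a point from world to camera coordinates); the wrist camera has in their place "T_tool_cam" (4x4, takes a point from camera to tool coordinates, whose origin is the TCP and whose axes are the flange's). Camera axes: x right, y down, z forward; pixel columns grow to the right and rows downward; lengths in m; the calibration is good to about 2 mm. A picture is of the moment at which its call begins: read the wrist's pose just before it. calibration takes no time and is no camera call.
- r.sign_off(): hands the job in; it is judged then, once.
Trained networks look in the newest picture that a camera, given by its name, has taken for a name from the list of things; names that differ only in an ending like _2 or _b are one class to them, and where a whole thing is asked for, a point or a joint stands for the part that bears it (a point fixed in the world has none). Each returns a list of dicts, best first, with "confidence" (0 to 1); they miss things now and then, are a little off and sometimes report something else, mostly with a low value. They report only what shows in the picture. A call takes as long as a camera call.
- spotter.search_frame(camera, query): "point" ([x, y, z] in m, in world coordinates, good to about 4 mm: the middle of the surface that is visible of it).
The state is a dict: "time": time; "joint_pos": joint angles; "joint_vel": joint speeds; "effort": joint torques, N m; "eef_pos": TCP position; "ee_rot": TCP orientation; "wrist_force": force on the tool from outside, world axes, zero at the start; "ft_torque": the same for the moment, N m; "opening": finger opening in m; "finger_force": force on a finger pad.
Only numpy, scipy, OpenCV 4.12 (cv2) and the standard library are available. Lean on these libraries where they do the work, as an engineer would, in place of code of your own. Each camera call takes 0.05 s, during which the arm holds its last target. There are 200 camera calls.

### The job

Lock the potter's banding wheel: with a fingertip, push the wheel round until the notch in its rim faces the sliding bolt, then push the bolt fully home into the notch. Keep the upturned clay bowl standing where it is on the wheel, lift nothing, and leave the cup, the other bowl and the brush undisturbed.

Things in the scene. Friction and masses are not known exactly. Their poses are not given: they have to be found in the camera images.
- wheel (a joint): angle of the wheel about its upright axis, rad, growing counter-clockwise from above; 0 when the one notch in its rim faces the bolt squarely; starts 0.7 to 2.1, so the short way is clockwise. A grey disc 200 mm across, 14 mm thick, top 70 mm above the table, on a foot on a fixed plywood board (220 x 385 mm, 12 mm thick). Light friction (about 2 N at the peg); stays where left
- hub (a point): centre of the wheel's top face, 70 mm above the table, on its axis; beneath the upturned bowl
- peg_top (a point): centre of the top of the upright steel peg by which the wheel is pushed round: 14 mm thick, 35 mm tall, standing 83 mm from the wheel's axis diametrically opposite the notch; its top is 105 mm above the table. The gap between peg and upturned bowl is about 21 mm
- notch (a point): middle of the notch's mouth, at the rim (100 mm from the axis), level with the wheel's top; turns with the wheel. The notch is 20 mm wide and 30 mm deep, its mouth flared to 36 mm over the outer 13 mm, so that the bolt draws the wheel true from within about 0.1 rad
- bolt (a joint): how far the bolt is pushed to the wheel, m: 0 drawn back, 0.034 fully home at its stop; starts 0 to 0.006. A bar 16 mm wide, nose rounded, 10 mm short of the rim when drawn back; butts on the rim if the notch is elsewhere. Slides level, straight at the wheel's axis, in a dark steel guide (46 x 50 mm, top 80 mm high, 128 to 178 mm from the axis); friction about 3 N; stays where left
- bolt_plate (a point): centre of the outer face of the upright end plate on the bolt's tail, 78 mm above the table; moves with the bolt. Plate 40 mm wide, 10 mm thick, from 55 to 100 mm above the table; outer face 226 mm from the wheel's axis when the bolt is drawn back. Push this face straight at the hub. Only the board (12 mm high) lies below and behind it
- trimbowl: upturned unfired clay bowl, 110 mm across at its rim and 58 mm tall, about 0.3 to 0.55 kg, standing loose at the centre of the wheel; its origin is the centre of its underside, on the wheel's top, z up
- cup: loose clay cup, 76 mm across, 80 mm tall, on the table beside the board; origin at the centre of its underside
- bowl: loose open clay bowl, 116 mm across, 55 mm tall, on the table beside the board; origin at the centre of its underside
- brush: loose brush, 170 mm long, lying on the table beyond the board's end away from the bolt; origin at its underside, x along it

How it is judged (in metres and radians):
On the way:
1. the notch is turned to face the bolt (within 0.2 rad) while the bolt is still out of it (pushed less than 15 mm) (value of joint wheel between -0.2 and 0.2 rad and value of joint bolt below 0.015 m), for 0.1 s.
At the end, for the whole second after the job is handed in: the bolt is at least 30 mm of its 34 mm in, in the notch (wheel within 0.06 rad of square), the wheel at rest, and the upturned bowl upright on the wheel within 20 mm of its centre (value of joint bolt above 0.03 m and value of joint wheel between -0.06 and 0.06 rad and velocity of joint wheel between -0.05 and 0.05 rad/s and horizontal distance between trimbowl and hub below 0.02 m and angle between trimbowl's own z axis and vertical below 0.1 rad and height (world z) of trimbowl between 0.062 and 0.078 m); the robot touches nothing.
It fails at once if the bolt is driven past the rim with the notch elsewhere (more than 0.2 rad off) (value of joint bolt above 0.016 m and (value of joint wheel above 0.2 rad or value of joint wheel below -0.2 rad)).
It fails at once if the upturned bowl is lifted (10 mm), tipped (0.25 rad) or pushed off centre (25 mm) (height (world z) of trimbowl above 0.08 m or angle between trimbowl's own z axis and vertical above 0.25 rad or horizontal distance between trimbowl and hub above 0.025 m).
It fails at once if the cup, the other bowl or the brush is moved by more than 20 mm, or lifted (distance of any of cup, bowl, brush from where it was at the start of the episode above 0.02 m).
It also fails if it takes over 59 s, if anything falls off the work surface, if the arm or the gripper's body presses on something with over 40 N, if the wrist force passes 120 N, or if a joint passes its speed limit or range.

## Working session

There is one attempt and no reset: what is moved stays moved. The work goes in short steps, Python scripts to look and compute and a shell command to move; the robot and the scene stay as the last step left them, time stands still between calls to the robot, and variables do not carry over. Pictures are saved under pics/ and viewed, at most 10 in all, crops included, and the job is handed in when it is done.

```bash
mkdir -p pics
python3 - <<'E'
from station import r,cams,spotter
import cv2
o=r.get_obs(); print(o['time'],o['eef_pos'],o['ee_rot'],o['opening'])
ims=[]
for c in ("scene","side"):
    im=cams.grab_frame(c); ims.append(im)
    cv2.imwrite(f"pics/{c}0.png",im[:,:,::-1])
    for q in ("hub","peg_top","notch","bolt_plate","trimbowl","cup","bowl","brush","wheel"):
        try: print(c,q,[([round(float(v),3) for v in d['point']],round(d['confidence'],2)) for d in spotter.search_frame(c,q)][:2])
        except Exception as e: print(c,q,e)
E
```

```text
0.0 [6.49369872e-01 2.62798174e-05 2.13391334e-01] [-1.79882702e+02 -8.86021147e-03  8.99989837e+01] 0.09532261362183568
scene hub [([0.607, -0.061, 0.067], 0.6)]
scene peg_top [([0.607, -0.07, 0.067], 0.86)]
scene notch [([0.604, -0.071, 0.071], 0.77)]
scene bolt_plate [([0.595, 0.071, 0.069], 0.41)]
scene trimbowl [([0.592, -0.053, 0.108], 0.64), ([0.605, -0.065, 0.069], 0.54)]
scene cup [([0.782, 0.07, 0.053], 0.89)]
scene bowl [([0.75, -0.158, 0.026], 0.65)]
scene brush [([0.629, -0.25, 0.02], 0.86)]
scene wheel [([0.61, -0.069, 0.073], 0.96)]
side hub [([0.558, -0.016, 0.074], 0.92)]
side peg_top [([0.557, -0.018, 0.07], 0.92)]
side notch [([0.558, -0.014, 0.073], 0.76)]
side bolt_plate [([0.588, 0.173, 0.07], 0.84)]
side trimbowl [([0.558, -0.02, 0.113], 0.74)]
side cup [([0.774, 0.072, 0.057], 0.83)]
side bowl [([0.763, -0.168, 0.037], 0.69)]
side brush [([0.617, -0.246, 0.021], 0.62)]
side wheel [([0.561, -0.017, 0.07], 0.79)]
```

View pics/scene0.png

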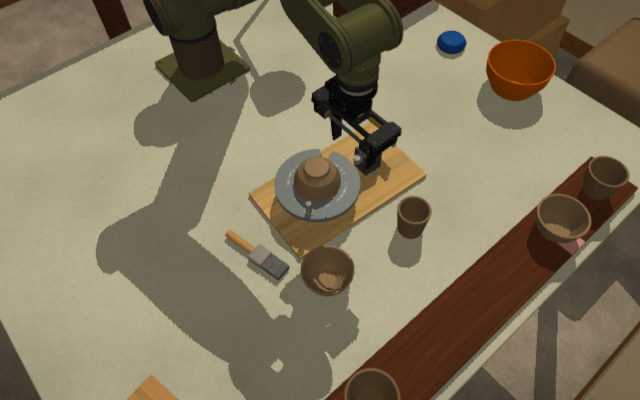

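View pics/side0.png

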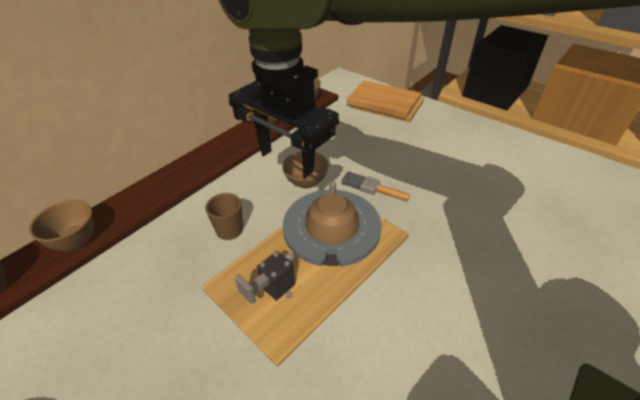

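The scene view shows the wheel at about (317,184), the peg at (308,205) and the gripper hiding the bolt. The side view shows the wheel at (332,227), the peg at (332,187), the notch at (331,260), the bolt guide at (280,275) and the plate at (245,288). I'll enlarge both to measure them.

Run:
```python
import cv2,numpy as np
a=cv2.imread('pics/scene0.png')[140:240,240:440]; b=cv2.imread('pics/side0.png')[175:325,200:400]
cv2.imwrite('pics/cropA.png',cv2.resize(a,None,fx=4,fy=4,interpolation=cv2.INTER_CUBIC)); cv2.imwrite('pics/cropB.png',cv2.resize(b,None,fx=4,fy=4,interpolation=cv2.INTER_CUBIC))
```

```text
(no output)
```

View pics/cropA.png

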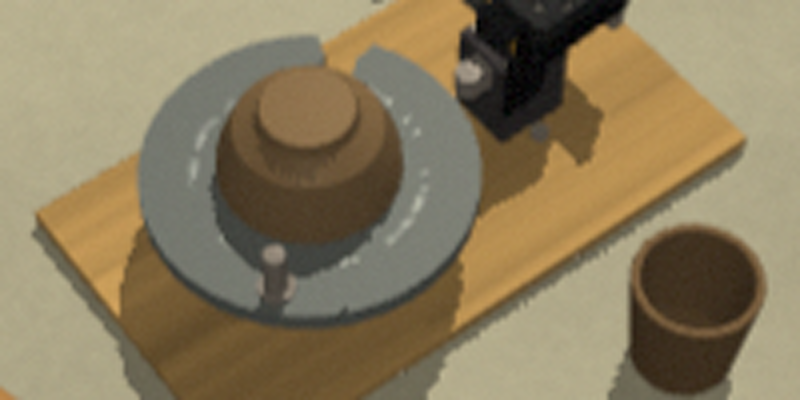

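View pics/cropB.png

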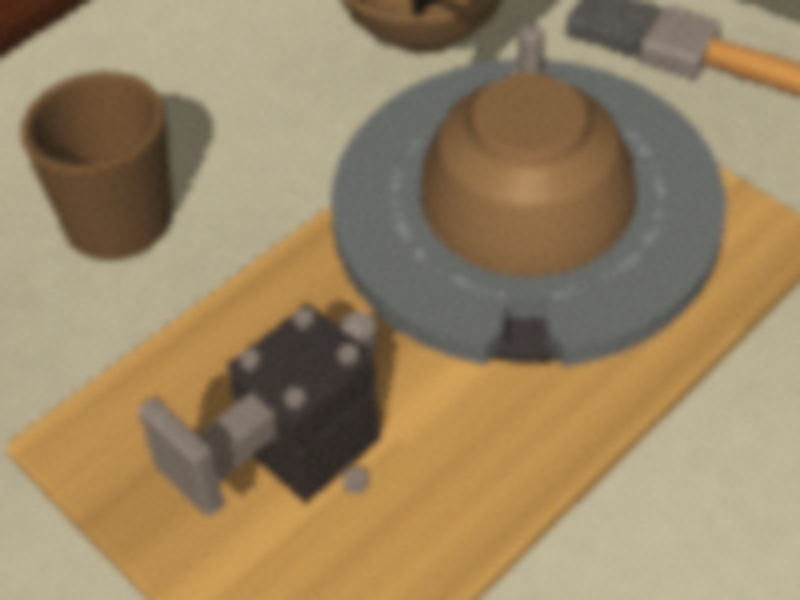

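Crop A (4×, offset 240,140) shows the peg top at (273,252), the notch mouth at (345,47), the rim from x=139 to 482, and the bowl foot at (309,108). Crop B (4×, offset 200,175) shows the peg top at (530,35), the notch at (525,355), the rim from x=332 to 725, and the guide top centre at (305,352). The plate's top edge runs from (146,403) to (216,465).

```bash
cat > h.py <<'E'
import numpy as np
from station import r,cams,spotter
from scipy.optimize import least_squares
def onplane(c,uv,z):
    k=cams.calibration(c); K=np.array(k['mtx']);V=np.array(k['view'])
    R,t=V[:3,:3],V[:3,3]; o=-R.T@t; d=R.T@np.linalg.inv(K)@np.array([uv[0],uv[1],1.])
    return (o+d*(z-o[2])/d[2])[:2]
E
python3 - <<'E'
from h import *
A=lambda x,y:(240+x/4,140+y/4); B=lambda x,y:(200+x/4,175+y/4)
S={'scene':(A,[(139,185),(482,185),(255,38),(180,80),(440,85),(165,255),(455,260)],{'peg':(273,252,.105),'notch':(345,50,.07),'foot':(309,108,.128)}),
'side':(B,[(332,200),(725,200),(530,61),(400,100),(660,105),(370,280),(690,280),(450,340)],{'peg':(530,33,.105),'notch':(525,352,.07),'foot':(530,117,.128),'guide':(305,352,.08),'plL':(146,403,.1),'plR':(216,465,.1)})}
for c,(f,rim,pts) in S.items():
    P=np.array([onplane(c,f(*p),.07) for p in rim])
    s=least_squares(lambda q:np.hypot(*(P-q).T)-.1,[.57,-.04]); h=s.x; print(c,'hub',h.round(4),'res',(s.fun*1000).round(1))
    for n,(x,y,z) in pts.items():
        p=onplane(c,f(x,y),z); d=p-h; print('  ',n,p.round(4),'r',np.hypot(*d).round(4),'az',np.degrees(np.arctan2(d[1],d[0])).round(1))
E
```

```text
scene hub [ 0.5812 -0.0444] res [-0.8  0.4  3.   2.1 -2.1  0.4  4.3]
   peg [ 0.6301 -0.1106] r 0.0824 az -53.6
   notch [0.5285 0.0282] r 0.0897 az 126.0
   foot [ 0.5819 -0.0433] r 0.0012 az 56.2
side hub [ 0.5807 -0.0432] res [-0.8 -0.7 -0.9 -3.7 -3.9 -4.7 -4.6 -0.5]
   peg [ 0.6311 -0.1089] r 0.0829 az -52.5
   notch [0.5208 0.0357] r 0.0991 az 127.2
   foot [ 0.5779 -0.0402] r 0.0041 az 133.1
   guide [0.5937 0.104 ] r 0.1478 az 84.9
   plL [0.6159 0.1751] r 0.2211 az 80.8
   plR [0.5706 0.1775] r 0.2209 az 92.6
```

```bash
python3 -m handwheel '[[[-0.3,0,0],-1],[[-0.6,0.02,0],-2],[[-0.9,0.04,0],-3],[[-1.2,0.06,0],-4],[[-1.5,0.08,0],-5],[[-1.7,0.08,0],-6],[[-1.85,0.08,0],-6.2],[[-1.85,0.08,0.1],-6.2],[[-1.85,0.08,0.3],-6.2],[[-1.85,0.08,0.5],-6.2],[[-1.85,0.08,0.7],-6.2],[[-1.85,0.08,0.9],-6.2],[[-1.85,0.08,1.1],-6.2],[[-1.85,0.08,1.2],-6.2],[[-1.85,0.08,1.2],-6.2]]' 0 20
python3 - <<'E'
from h import *
import cv2
for c in("scene","side"):
    cv2.imwrite(f'pics/{c}1.png',cams.grab_frame(c)[:,:,::-1])
a=cv2.imread('pics/scene1.png')[120:245,240:440];b=cv2.imread('pics/side1.png')[175:300,200:400]
cv2.imwrite('pics/c1.png',np.vstack([cv2.resize(x,None,fx=2.4,fy=2.4,interpolation=2) for x in(a,b)]))
E
```

```text
time: 2.5
eef_pos: [0.6534, -0.0923, 0.1532]
ee_rot: [-179.9, -0.1, 127.2]
wrist_force: [0.7, 0.3, 0.4]
opening: 0.0004
finger_force: 0.0
```

View pics/c1.png

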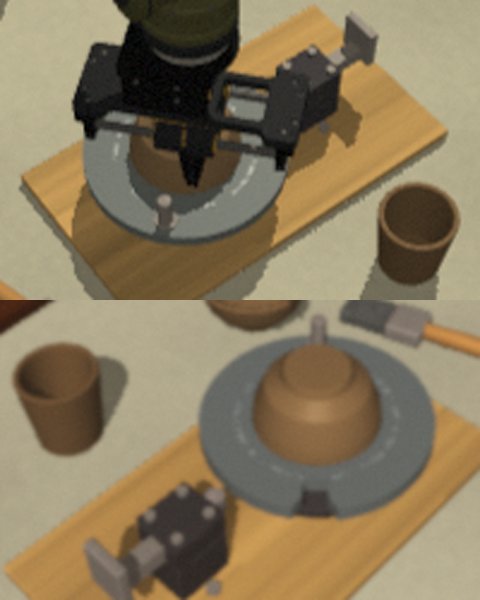

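The wheel hasn't moved. In the scene half the peg is at (165,200) and the closed fingertip hangs at (193,185), on the counter-clockwise side of the peg and clear of the bowl. Next I lower it and work out the arc.

```bash
python3 -m handwheel '[[[0,0,0.15],0],[[0,0,0.3],0],[[0,0,0.45],0],[[0,0,0.6],0],[[0,0,0.75],0],[[0,0,0.9],0],[[0,0,1.05],0],[[0,0,1.2],0],[[0,0,1.35],0],[[0,0,1.35],0]]'
python3 - <<'E'
from h import *
A=lambda x,y,oy=120:(240+x/2.4,oy+y/2.4)
print('tip',onplane('scene',A(193,185),.153), 'plate top', onplane('scene',A(346,14),.1),onplane('scene',A(377,38),.1),'guide',onplane('scene',A(308,67),.08))
o=r.get_obs();p=o['eef_pos'][:2];yaw=np.radians(o['ee_rot'][2]);print(p,o['eef_pos'][2])
hub=np.array([.581,-.0438]);X=np.array([np.cos(yaw),np.sin(yaw)]);Y=np.array([np.sin(yaw),-np.cos(yaw)])
for az in np.arange(-53,-95,-3.0):
    a=np.radians(az);q=hub+.083*np.array([np.cos(a),np.sin(a)])+.019*np.array([-np.sin(a),np.cos(a)])
    d=(q-p)/.05; print(az,(d@X).round(2),(d@Y).round(2),round((np.degrees(yaw)-(az+180))/6,2))
E
```

```text
time: 3.6
eef_pos: [0.6531, -0.0923, 0.0854]
ee_rot: [-179.9, -0.1, 127.2]
wrist_force: [-0.4, -0.3, -0.3]
opening: 0.0006
finger_force: 0.0
tip [ 0.66081019 -0.10050884] plate top [0.57733502 0.1725059 ] [0.6204448  0.17344048] guide [0.59089271 0.1082946 ]
[ 0.65305236 -0.09234515] 0.08542835578170661
-53.0 -0.02 -0.19 0.03
-56.0 -0.03 -0.27 0.53
-59.0 -0.05 -0.36 1.03
-62.0 -0.05 -0.45 1.53
-65.0 -0.06 -0.54 2.03
-68.0 -0.06 -0.63 2.53
-71.0 -0.05 -0.72 3.03
-74.0 -0.04 -0.81 3.53
-77.0 -0.03 -0.89 4.03
-80.0 -0.01 -0.98 4.53
-83.0 0.02 -1.07 5.03
-86.0 0.05 -1.15 5.53
-89.0 0.08 -1.23 6.03
-92.0 0.12 -1.32 6.53
```

```bash
python3 -m handwheel '[[[-0.01,-0.1,0],0],[[-0.02,-0.19,0],0],[[-0.03,-0.27,0],0.5],[[-0.05,-0.36,0],1],[[-0.05,-0.45,0],1.5],[[-0.06,-0.54,0],2],[[-0.06,-0.63,0],2.5],[[-0.05,-0.72,0],3],[[-0.04,-0.81,0],3.5],[[-0.03,-0.89,0],4],[[-0.01,-0.98,0],4.5],[[0.02,-1.07,0],5],[[0.05,-1.15,0],5.5],[[0.08,-1.23,0],6],[[0.12,-1.32,0],6.5],[[0.12,-1.32,0],6.5],[[0.12,-1.32,0],6.5]]'
python3 - <<'E'
from h import *
import cv2
for c in("scene","side"):
    cv2.imwrite(f'pics/{c}2.png',cams.grab_frame(c)[:,:,::-1])
a=cv2.imread('pics/scene2.png')[120:245,240:440];b=cv2.imread('pics/side2.png')[175:300,200:400]
cv2.imwrite('pics/c2.png',np.vstack([cv2.resize(x,None,fx=2.4,fy=2.4,interpolation=2) for x in(a,b)]))
E
```

```text
time: 5.3
eef_pos: [0.5978, -0.1279, 0.0877]
ee_rot: [180.0, 0.0, 88.2]
wrist_force: [-0.0, -0.1, 0.0]
opening: 0.0006
finger_force: 0.0
```

View pics/c2.png

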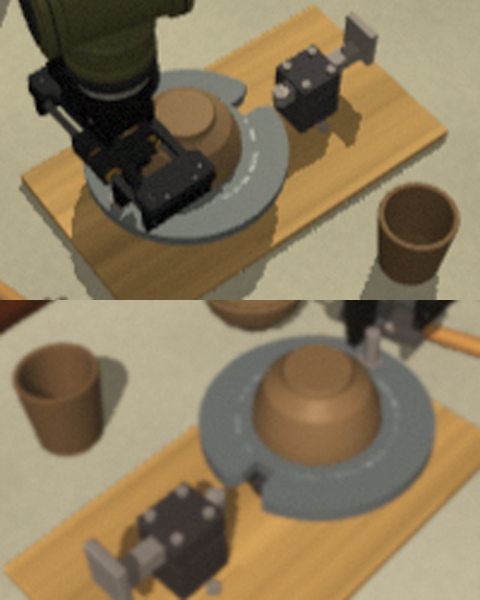

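The wheel has turned. In the side half of the picture the peg top is at (372,332) and the notch mouth is centred near (247,495). In the scene half the notch is near (252,104).

Run:
```python
from h import *
hub=np.array([.581,-.0438])
A=lambda x,y:(240+x/2.4,120+y/2.4);B=lambda x,y:(200+x/2.4,175+(y-300)/2.4)
for n,c,uv,z in[('peg','side',B(372,331),.105),('notch','side',B(247,495),.07),('nL','side',B(230,484),.07),('nR','side',B(264,510),.07),('notch','scene',A(252,104),.07),('nL','scene',A(243,104),.07),('nR','scene',A(262,108),.07),('guide','side',B(180,525),.08),('nose','side',B(216,494),.07),('nose','scene',A(281,95),.07)]:
    p=onplane(c,uv,z);d=p-hub;print(n,c,p.round(4),np.hypot(*d).round(4),np.degrees(np.arctan2(d[1],d[0])).round(1))
o=r.get_obs();print(o['eef_pos'],o['ee_rot'],o['time'])
```

```text
peg side [ 0.5852 -0.1267] 0.083 -87.1
notch side [0.5716 0.0567] 0.101 95.4
nL side [0.5891 0.057 ] 0.1011 85.4
nR side [0.5519 0.0594] 0.1072 105.7
notch scene [0.5829 0.0403] 0.0841 88.7
nL scene [0.577  0.0336] 0.0775 93.0
nR scene [0.5931 0.0444] 0.089 82.2
guide side [0.5867 0.1145] 0.1584 88.0
nose side [0.5911 0.0711] 0.1154 85.0
nose scene [0.5936 0.0695] 0.114 83.6
[ 0.59786733 -0.12773826  0.08743642] [1.79986439e+02 4.18784916e-03 8.82387541e+01] 5.4
```

Peg azimuth is -87°, and it should be about -93.9° (opposite the bolt, which is at about 86°). That's about 10 mm more push.

```bash
python3 -m handwheel '[[[0,-0.05,0],0.3],[[0,-0.1,0],0.6],[[0,-0.15,0],0.9],[[0,-0.2,0],1],[[0,-0.2,0],1],[[0,-0.2,0],1]]'
python3 - <<'E'
from h import *
import cv2
for c in("scene","side"):
    cv2.imwrite(f'pics/{c}3.png',cams.grab_frame(c)[:,:,::-1])
a=cv2.imread('pics/scene3.png')[120:220,300:420];b=cv2.imread('pics/side3.png')[175:300,220:400]
cv2.imwrite('pics/c3.png',np.vstack([cv2.resize(x,(480,h),interpolation=2) for x,h in((a,267),(b,333))]))
E
```

```text
time: 6.0
eef_pos: [0.5881, -0.1274, 0.0875]
ee_rot: [180.0, 0.0, 82.2]
wrist_force: [1.0, -1.2, -0.1]
opening: 0.0006
finger_force: 0.7
```

View pics/c3.png

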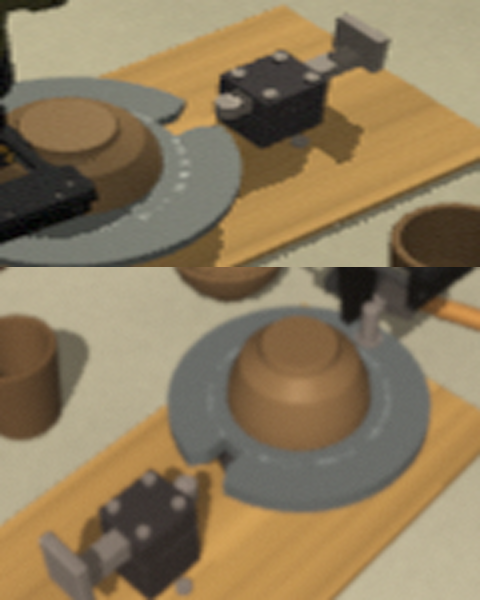

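Side half (2.667×, offset 220,175, starting at row 267): the peg top is at (370,303), the notch mouth runs from (189,466) to (225,493), and the nose is at (185,484). The notch now appears to face the bolt; I'll check that with numbers.

Run:
```python
from h import *
hub=np.array([.581,-.0438])
B=lambda x,y:(220+x/2.667,175+(y-267)/2.664)
for n,uv,z in[('peg',B(371,302),.105),('nL',B(189,466),.07),('nR',B(225,493),.07),('nose',B(186,484),.07),('plL',B(44,537),.1),('plR',B(90,577),.1),('inner',B(222,462),.07)]:
    p=onplane('side',uv,z);d=p-hub;print(n,p.round(4),np.hypot(*d).round(4),np.degrees(np.arctan2(d[1],d[0])).round(1))
```

```text
peg [ 0.5781 -0.1314] 0.0877 -91.9
nL [0.5997 0.0594] 0.1048 79.7
nR [0.564  0.0613] 0.1064 99.2
nose [0.5905 0.0725] 0.1167 85.4
plL [0.615  0.1759] 0.2224 81.2
plR [0.5708 0.1779] 0.2219 92.6
inner [0.5837 0.0419] 0.0857 88.2
```

The notch reads about 88–89° against the bolt's 86°. I'll nudge 2.5 mm more, back off, and rise.

```bash
python3 -m handwheel '[[[0,-0.02,0],0],[[0,-0.05,0],0],[[0,-0.05,0],0],[[0,-0.05,0],0],[[0,0.05,0],0],[[0,0.15,0],0],[[0,0.3,0],0],[[0,0.3,-0.2],0],[[0,0.3,-0.5],0],[[0,0.3,-0.8],0],[[0,0.3,-1.1],0],[[0,0.3,-1.4],0],[[0,0.3,-1.7],0],[[0,0.3,-2],-0.3],[[0,0.3,-2.2],-0.7],[[0,0.3,-2.2],-0.7],[[0,0.3,-2.2],-0.7]]'
python3 - <<'E'
from h import *
o=r.get_obs();p=o['eef_pos'][:2];yaw=np.radians(o['ee_rot'][2]);print(o['eef_pos'],o['ee_rot'])
hub=np.array([.581,-.0438]);X=np.array([np.cos(yaw),np.sin(yaw)]);Y=np.array([np.sin(yaw),-np.cos(yaw)])
b=np.radians(86.3)
for R in(.25,.202):
    d=(hub+R*np.array([np.cos(b),np.sin(b)])-p)/.05;print(R,d@X,d@Y)
print((o['eef_pos'][2]-.075)/.05)
E
```

```text
time: 7.8
eef_pos: [0.6027, -0.1294, 0.1976]
ee_rot: [180.0, 0.0, 86.3]
wrist_force: [-0.4, 0.1, 0.1]
opening: 0.0005
finger_force: 0.0
[ 0.6026828  -0.12939263  0.19761995] [1.79968410e+02 6.63045827e-03 8.63479875e+01]
0.25 6.680752248452497 -0.5376267464185723
0.202 5.72075258515988 -0.5384307850140989
2.4523990462349357
```

```bash
python3 -m handwheel '[[[0.3,0,0],0],[[0.8,-0.1,0],0],[[1.4,-0.15,0],0],[[2,-0.2,0],0],[[2.6,-0.25,0],0],[[3.2,-0.3,0],0],[[3.8,-0.35,0],0],[[4.4,-0.4,0],0],[[5,-0.45,0],0],[[5.6,-0.5,0],0],[[6.1,-0.54,0],0],[[6.5,-0.54,0],0],[[6.68,-0.54,0],0],[[6.68,-0.54,0],0],[[6.68,-0.54,0.3],0],[[6.68,-0.54,0.6],0],[[6.68,-0.54,0.9],0],[[6.68,-0.54,1.1],0],[[6.68,-0.54,1.2],0],[[6.68,-0.54,1.2],0]]'
python3 - <<'E'
from h import *
import cv2
for c in("scene","side"):
    cv2.imwrite(f'pics/{c}4.png',cams.grab_frame(c)[:,:,::-1])
a=cv2.imread('pics/scene4.png')[110:230,280:430];b=cv2.imread('pics/side4.png')[175:300,220:400]
cv2.imwrite('pics/c4.png',np.hstack([cv2.resize(x,(w,500),interpolation=2) for x,w in((a[:100],380),(b[:,:105],420))]) if 0 else np.vstack([cv2.resize(a,(375,300),interpolation=2),cv2.resize(b,(432,300),interpolation=2)[:, :375]]))
E
```

```text
time: 9.8
eef_pos: [0.5961, 0.2052, 0.1357]
ee_rot: [-179.9, 0.0, 86.4]
wrist_force: [0.9, 0.4, 0.7]
opening: 0.0002
finger_force: 0.0
```

View pics/side4.png

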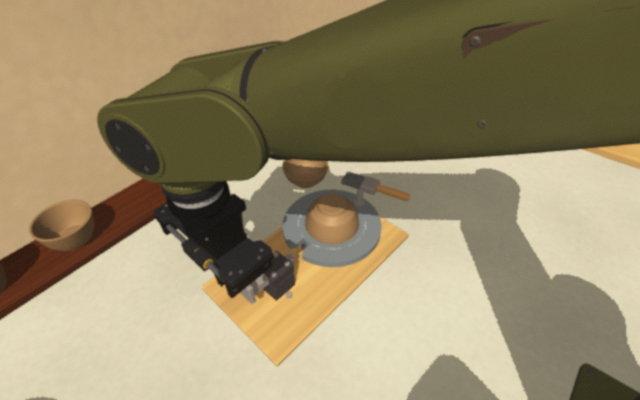

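The arm is over the bolt's tail at about (245,285), the notch at (302,244) faces the bolt, and the bowl stands centred. I'll descend and push.

```bash
python3 -m handwheel '[[[0,0,0.3],0],[[0,0,0.6],0],[[0,0,0.9],0],[[0,0,1.1],0],[[0,0,1.2],0],[[0,0,1.2],0],[[-0.1,0,1.2],0],[[-0.2,0,1.2],0],[[-0.25,0,1.2],0],[[-0.3,0,1.2],0],[[-0.35,0,1.2],0],[[-0.4,0,1.2],0],[[-0.45,0,1.2],0],[[-0.5,0,1.2],0],[[-0.5,0,1.2],0]]'
python3 -m handwheel '[[[-0.05,0,0],0],[[-0.1,0,0],0],[[-0.15,0,0],0],[[-0.2,0,0],0],[[-0.25,0,0],0],[[-0.3,0,0],0],[[-0.3,0,0],0]]'
```

```text
time: 11.4
eef_pos: [0.5952, 0.1803, 0.0772]
ee_rot: [180.0, 0.0, 86.4]
wrist_force: [0.6, 3.2, 0.8]
opening: 0.0003
finger_force: 0.8
time: 12.1
eef_pos: [0.5941, 0.1655, 0.0771]
ee_rot: [-180.0, 0.0, 86.4]
wrist_force: [0.4, 2.6, 1.9]
opening: 0.0005
finger_force: 1.3
```

Force is only sliding friction (about 3 N), so the bolt is moving freely into the notch. I'll carry on to the stop.

```bash
python3 -m handwheel '[[[-0.04,0,0],0],[[-0.08,0,0],0],[[-0.12,0,0],0],[[-0.16,0,0],0],[[-0.16,0,0],0],[[-0.16,0,0],0]]'
python3 -m handwheel '[[[-0.02,0,0],0],[[-0.04,0,0],0],[[-0.06,0,0],0],[[-0.06,0,0],0],[[-0.06,0,0],0]]'
```

```text
time: 12.7
eef_pos: [0.5936, 0.1593, 0.0772]
ee_rot: [180.0, -0.2, 86.4]
wrist_force: [0.0, 9.8, 1.0]
opening: 0.0005
finger_force: 4.4
time: 13.2
eef_pos: [0.5936, 0.1592, 0.0773]
ee_rot: [179.9, -0.5, 86.4]
wrist_force: [1.1, 18.0, -0.4]
opening: 0.0006
finger_force: 9.0
```

It has hit the stop: the tip stands at R≈0.203 and the force rises with no travel. I'll back off, rise and check.

```bash
python3 -m handwheel '[[[0.1,0,0],0],[[0.3,0,0],0],[[0.6,0,0],0],[[0.9,0,0],0],[[0.9,0,-0.3],0],[[0.9,0,-0.8],0],[[0.9,0,-1.3],0],[[0.9,0,-1.8],0],[[0.9,0,-2.3],0],[[1.3,0,-2.6],0],[[1.8,0,-2.6],0],[[2.3,0,-2.6],0],[[2.8,0,-2.6],0],[[2.8,0,-2.6],0],[[2.8,0,-2.6],0]]'
python3 - <<'E'
from h import *
import cv2
for c in("scene","side"):
    cv2.imwrite(f'pics/{c}5.png',cams.grab_frame(c)[:,:,::-1])
a=cv2.imread('pics/scene5.png')[120:240,240:440];b=cv2.imread('pics/side5.png')[175:325,200:400]
cv2.imwrite('pics/c5.png',np.hstack([cv2.resize(a,(400,240),interpolation=2),cv2.resize(b,(400,300),interpolation=2)[:240]]) if 0 else np.vstack([cv2.resize(a,(480,288),interpolation=2),cv2.resize(b,(480,360),interpolation=2)[:310]]))
E
```

```text
time: 14.7
eef_pos: [0.6023, 0.2945, 0.2079]
ee_rot: [180.0, 0.0, 86.5]
wrist_force: [0.2, -0.6, 0.3]
opening: 0.0005
finger_force: 0.0
```

View pics/c5.png

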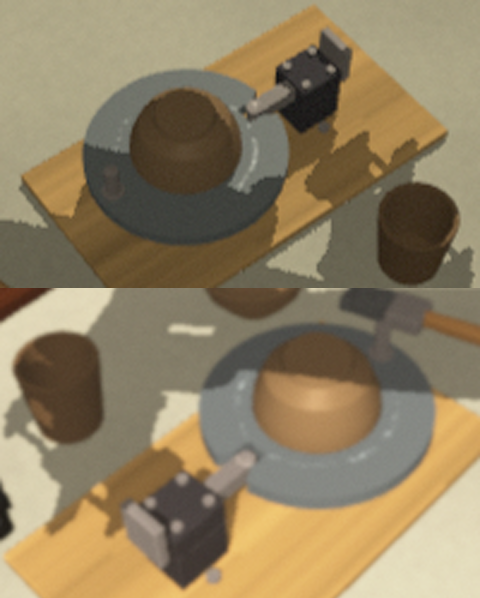

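The bolt sits deep in the notch: its nose is at (245,110) in the scene half and (250,455) in the side half. The plate is almost against the guide, and the bowl is upright and centred. Handing in.

```bash
python3 -c "
from station import r
print(r.sign_off())"
```

```text
the job is handed in; nothing more can be done
None
```

I turned the wheel until its notch faced the bolt and pushed the bolt home to its stop; the final pictures show the upturned bowl upright and centred. The job is handed in at about 15 s of the 59 s allowed, but sign-off returned no verdict.

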